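# Weigh a sacrificial anode on the bench scale

### The job

Take the bar-shaped anode off the sloping drain rack and set it down gently on the scale's pan, base plate down, lying along the pan and centred so that no edge or corner overhangs. Let go of it, then press the scale's round hold key fully down and release it, leaving the anode lying as it is and the propeller, jar and wrench where they are.

Things in the scene. Friction and masses are not known exactly. Their poses are not given: they have to be found in the camera images.
- anode_center (a point): Centre of the anode, half-way up (17 mm above its underside). A steel base plate 44 wide x 150 long x 4 mm thick, and on the plate's middle a dull grey cast block 44 wide x 110 long x 30 mm high with upright sides, flush with the plate's long edges; 34 mm high in all, 0.35 to 0.55 kg. Own x is across the width, y along the length, z up out of the base plate.
- anode_corner0 (a point): Corner of the underside of the anode's base plate, at own x = +22 mm, y = +75 mm (axes as for anode_center).
- anode_corner1 (a point): Corner of the underside of the anode's base plate, at own x = +22 mm, y = -75 mm (axes as for anode_center).
- anode_corner2 (a point): Corner of the underside of the anode's base plate, at own x = -22 mm, y = -75 mm (axes as for anode_center).
- anode_corner3 (a point): Corner of the underside of the anode's base plate, at own x = -22 mm, y = +75 mm (axes as for anode_center).
- rack: Fixed black plastic drain rack; origin under its centre on the bench. Smooth deck 190 mm wide (y), open above, slopes at 32 degrees: low edge at own x = -55 mm, 60 mm above the bench, rising along own +x to 98 mm at x = 6 mm. At the low edge two stops, 14 mm wide, 18 mm above the deck, at own y = +60 and -60 mm; between them and below the edge is free finger room. Base 90 x 190 x 8 mm.
- scale: Fixed bench scale with a grey housing 210 (x) x 190 (y) mm, its top 45 mm above the bench; origin under its centre on the bench. The pan stands on it towards own +x, the display and hold key lie on its top towards own -x (the robot's side).
- pan_center (a point): Centre of the top face of the scale's flat steel pan, 64 mm above the bench. Rectangle 66 (own x) x 172 (own y, the long way) x 6 mm thick, without rim, rigid; free all round and above, 13 mm above the housing.
- hold_key (a joint): Travel of the scale's hold key: 0 up, 0.006 m fully down. A spring returns it; fully down takes 5 N.
- hold_key_top (a point): Centre of the top of the round hold key, 32 mm across, pressed straight down; on the housing at own x = -72, y = -50 mm of the scale.
- propeller: Bystander: loose black three-bladed thruster propeller lying on the bench, 106 mm across, 38 mm high; origin under its hub.
- jar: Bystander: loose white screw-top jar standing on the bench, 60 mm across, 85 mm high; origin under its centre.
- wrench: Bystander: loose steel wrench lying on the bench, 170 mm long along its own x; origin under its middle.
- anode: The loose anode (origin mid-underside, axes as for anode_center). At the start it lies base plate down on the rack's slope, length level, so tilted 32 degrees, its lower long side against (or within 2 mm of) the rack's two stops.
Mind the look-alikes: they are no part of the job. Of the things that look like the anode, the largest one is meant.

How it is judged:
By the outcome, as a careful person would: the job done as asked, in the order asked, and still so for the second after the job is handed in, with the robot touching nothing.
It also fails if it takes over 53 s, if anything falls off the work surface, if the arm or the gripper's body presses on something with over 40 N, if the wrist force passes 120 N, or if a joint passes its speed limit or range.

### The arm

A 6-joint arm with a two-finger parallel gripper is mounted at the origin on the work surface. World frame = base frame: x ahead of the robot, y to its left, z up, the work surface at z = 0. Lengths are in m, angles in rad, forces in N, time in s.
With the tool pointing down it reaches from about 0.35 to 0.975 m from the base axis. Payload 4.9 kg.
Tool frame: the origin (TCP) lies on the centre line of the jaws, within the pads' length; the fingertips stand ctrl.tcp_to_tips ahead of it and the grasp point (between the pads) lies 3 mm ahead of it (ctrl.tcp_to_tips is the distance from the TCP to the fingertips, in m); z points along the fingers, y is the direction in which the jaws open and shut (so a half turn about z gives the same grasp; the last joint's range is limited). The gripper opens to 85 mm and grips with 20 to 120 N. Pads are 22 mm wide; open, the fingers measure 114 mm over their backs; the gripper's body (76 mm by 85 mm) begins 54 mm behind the grasp point. The pads swing forward as they close: fully open they stand 13 mm farther back than shut.
Start: joints at [-1.392, 0.053, 1.613, -0, 1.476, -0.119], TCP at [0.183, -0.597, 0.253] pointing down, gripper open.
Joint ranges: [-3.01, 3.01], [-1.01, 2.22], [0.06, 2.58], [-1.02, 4.17], [0.09, 2.62], [-3.14, 3.14]. Speed limits (rad/s): [2.57, 2.57, 3.14, 3.14, 3.14, 3.14].

### API

Orientations are given as a rotation vector (axis times angle).
In Python, from station import ctrl, vision gives the robot as it stands.
- The arm moves only by the tool jog_arm, never from a script. Its argument "deltas" is a list of rows, each a list of 7 numbers: the turn, a rotation vector about the tool's x, y, z in rad, then the shift along the tool's x, y, z in cm, then the opening, from 0 (shut) to 1 (fully open). A call has 1 to 12 rows; each row shifts and turns the commanded pose from where the row before left it, along the tool's axes as they then stand; what a row does not reach is not made up. A row lasts 1/12 s, in which the tool goes at most 41.7 mm and 7.16 degrees, less where a joint would pass 70% of its speed; a pose out of reach is approached as far as the arm can. A call with a gripper value outside its range is refused whole. The fingers move at their own pace and stop on an object; "grip_force" is the grip in N (left out, the last holds). Time passes only in rows, so rows that do not move let the fingers close. It gives the time, the measured TCP pose, the force and the opening at its end, in the units of the state.
- ctrl.get_obs(): the state, without advancing time (a new reading comes with each control period).
- vision.get_image(name): name is "side" or "top" or "wrist"; returns (picture, depth): 400x640x3 uint8, red, green, blue; 400x640 float32, m along the optical axis (not along the pixel's ray), 0 where there is no reading.
- vision.calibration(name): a dict with "fx", "fy", "cx", "cy" (pixels), "rvec" (rotation vector, rad) and "tvec" (3), from world to camera coordinates, as OpenCV has them; the wrist camera has in their place "hand_eye" (4x4, takes a point from camera to tool coordinates, whose origin is the TCP and whose axes are the flange's). Camera axes: x right, y down, z forward; pixel columns grow to the right and rows downward; lengths in m; the calibration is good to about 2 mm. A picture is of the moment at which its call begins: read the wrist's pose just before it. calibration takes no time and is no camera call.
- ctrl.finish_job(): hands the job in, once; it reports no verdict.
The state is a dict: "t": time; "q": joint angles; "dq": joint speeds; "effort": joint torques, N m; "tool_pos": TCP position; "tool_rot": TCP orientation; "contact_force": force on the tool from outside, world axes, zero at the start; "wrist_torque": the same for the moment, N m; "opening": finger opening in m.
Only numpy, scipy, OpenCV 4.12 (cv2) and the standard library are available. Lean on these libraries where they do the work, as an engineer would, in place of code of your own. Each camera call takes 0.05 s, during which the arm holds its last target. There are 200 camera calls.

## Working session

There is one attempt and no reset: what is moved stays moved. The work goes in short steps, Python scripts to look and compute and a tool call to move; the robot and the scene stay as the last step left them, time stands still between calls to the robot, and variables do not carry over. Pictures are saved under pics/ and viewed, about 8 in all and at most 12, crops included, and the job is handed in when it is done.

Besides the shell and the picture viewer there is one more tool, called after "Call:" as name(argument=value, ...) on one line, values as JSON. jog_arm: Moves the arm, as the interface text tells. Its arguments: {"type":"object","properties":{"deltas":{"type":"array"},"grip_force":{"type":"number"}},"required":["deltas"]}

```bash
mkdir -p pics
cat > h.py <<'E'
import numpy as np, cv2
from scipy.spatial.transform import Rotation as R
from station import ctrl, vision
def world(name, d, obs=None):
    c=vision.calibration(name); v,u=np.mgrid[0:400,0:640]
    P=np.stack([(u-c['cx'])/c['fx']*d,(v-c['cy'])/c['fy']*d,d],-1)
    if 'hand_eye' in c:
        H=np.array(c['hand_eye']); P=P@H[:3,:3].T+H[:3,3]
        return P@R.from_rotvec(obs['tool_rot']).as_matrix().T+obs['tool_pos']
    Rm=R.from_rotvec(np.ravel(c['rvec'])).as_matrix()
    return (P-np.ravel(c['tvec']))@Rm
def shot(name,fn):
    o=ctrl.get_obs(); im,d=vision.get_image(name)
    cv2.imwrite('pics/'+fn+'.png',im[...,::-1]); W=world(name,d,o); W[d==0]=np.nan
    np.savez('pics/'+fn+'.npz',im=im,d=d,W=W); return im,d,W,o
E
python3 - <<'E'
from h import *
print(ctrl.tcp_to_tips); print(ctrl.get_obs())
for n in ('top','side'): shot(n,n+'0')
print(vision.calibration('wrist'))
E
```

```text
0.022
{'t': 0.0, 'q': array([-1.39199653e+00,  5.33949051e-02,  1.61430369e+00,  4.35158285e-06,
        1.47599961e+00, -1.18990150e-01]), 'dq': array([ 5.85778885e-04, -1.09465004e-03,  8.17267479e-06, -1.02937762e-03,
        1.28275491e-03,  1.34102523e-03]), 'effort': array([-5.15281699e-04, -3.93682837e+01, -3.70177174e+01, -1.12073419e-04,
        7.12594439e-03, -3.05260073e-06]), 'tool_pos': array([ 0.18328333, -0.59691369,  0.25203359]), 'tool_rot': array([-3.10475148e+00, -4.65728019e-01,  9.20296024e-05]), 'contact_force': array([-0.11481841,  0.05298154,  0.27018919]), 'wrist_torque': array([-0.00060546,  0.03191013, -0.02707965]), 'opening': 0.08574278417943484}
{'fx': 277.99805757581447, 'fy': 277.99805757581447, 'cx': 322.463611399053, 'cy': 192.35161027458395, 'hand_eye': array([[ 2.61448464e-04, -9.59094904e-01, -2.83084610e-01,
         7.18483747e-02],
       [ 9.99999949e-01,  3.03316005e-04, -1.04069182e-04,
         3.37261920e-04],
       [ 1.85676315e-04, -2.83084569e-01,  9.59094934e-01,
        -1.19791148e-01],
       [ 0.00000000e+00,  0.00000000e+00,  0.00000000e+00,
         1.00000000e+00]])}
```

View pics/top0.png

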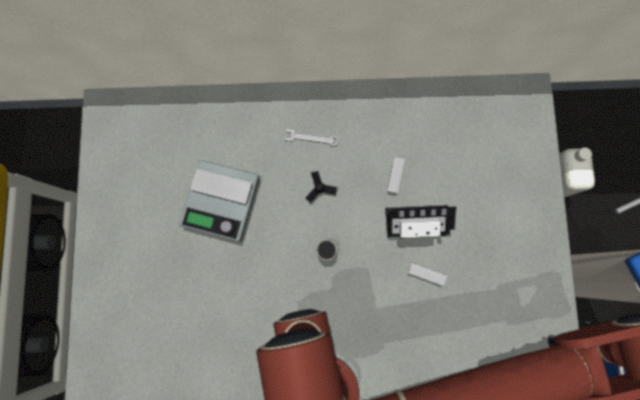

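View pics/side0.png

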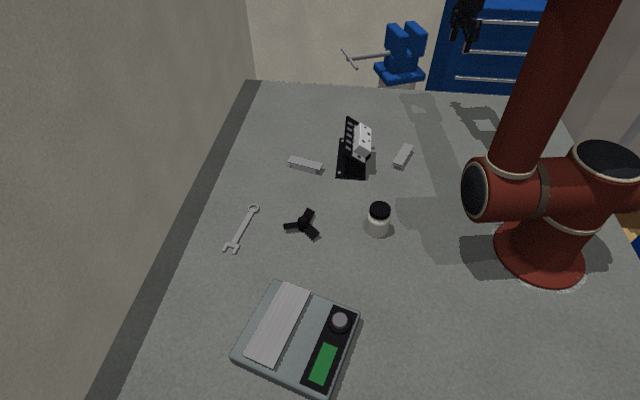

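The top view shows the scale at left (pan ~(222,186), key ~(226,227)), and the rack with the anode at ~(421,226). The propeller (320,186), jar (327,250), wrench (311,138) and two loose decoy bars (396,175), (428,274) lie around them. The side view agrees.

Run:
```python
from h import *
for n,bx in (('top',None),('side',None)):
    z=np.load(f'pics/{n}0.npz'); W=z['W']; im=z['im'].astype(int)
    if n=='top':
        for p in [(222,186),(226,227),(210,231),(421,228),(421,212),(320,186),(327,250),(311,138),(300,250)]: print(p,W[p[1],p[0]].round(3))
    ok=np.isfinite(W).all(-1)
    if n=='top': ctr=W[186,222]; rc=W[226,421]
    def near(c,r): return ok&(np.hypot(W[...,0]-c[0],W[...,1]-c[1])<r)
    m=near(ctr,.15)&(W[...,2]>.057)&(W[...,2]<.075)&(im.sum(-1)>330)
    r=cv2.minAreaRect((W[m][:,:2]*1000).astype(np.float32)); print(n,'pan',m.sum(),r,np.median(W[m][:,2]))
    m=near(ctr,.2)&(W[...,2]>.035)
    r=cv2.minAreaRect((W[m][:,:2]*1000).astype(np.float32)); print(n,'scale',m.sum(),r)
    m=near(rc,.12)&(W[...,2]>.05)&(im.min(-1)>150)
    P=W[m]; c=P.mean(0); u,s,v=np.linalg.svd(P-c,full_matrices=False); print(n,'anode',m.sum(),c,v,s/np.sqrt(m.sum()))
    np.savez
    m=near(rc,.2)&(W[...,2]>.004)&(im.max(-1)<70)
    r=cv2.minAreaRect((W[m][:,:2]*1000).astype(np.float32)); print(n,'rack',m.sum(),r, W[m][:,2].max())
t=cv2.imread('pics/top0.png')[190:260,370:470]; s=cv2.imread('pics/side0.png')[110:190,325:425]
cv2.imwrite('pics/c.png',np.hstack([cv2.resize(t,(390,400)),cv2.resize(s,(400,400))]))
```

```text
(222, 186) [0.6   0.276 0.065]
(226, 227) [0.478 0.263 0.066]
(210, 231) [0.47  0.316 0.044]
(421, 228) [ 0.456 -0.293  0.105]
(421, 212) [ 0.503 -0.299  0.091]
(320, 186) [ 0.598 -0.013  0.032]
(327, 250) [ 0.403 -0.029  0.086]
(311, 138) [0.756 0.012 0.009]
(300, 250) [ 0.409  0.054 -0.   ]
top pan 1349 ((558.3843994140625, 293.2936096191406), (173.400146484375, 158.53445434570312), 73.99163055419922) 0.06395084154731777
top scale 4344 ((564.559814453125, 292.0197448730469), (192.29891967773438, 210.10104370117188), 73.77622985839844)
top anode 736 [ 0.4596225  -0.2916194   0.09981639] [[-2.09330071e-02  9.99780463e-01 -9.13955600e-04]
 [-9.76725114e-01 -2.06454548e-02 -2.13498984e-01]
 [-2.13470982e-01 -3.57649237e-03  9.76942858e-01]] [0.03538479 0.01450733 0.00902297]
top rack 772 ((486.0457763671875, -301.88555908203125), (190.45323181152344, 93.78709411621094), 88.10969543457031) 0.10331364553655217
side pan 2711 ((556.2130126953125, 296.42431640625), (172.1706085205078, 156.80665588378906), 73.82598114013672) 0.06252794028811444
side scale 9730 ((561.7611694335938, 296.2245788574219), (189.68968200683594, 210.6988525390625), 73.7898941040039)
side anode 246 [ 0.45274596 -0.28402967  0.10029822] [[-0.04100266  0.99906024 -0.01405023]
 [-0.89624816 -0.04299164 -0.44146455]
 [-0.44165373 -0.00550873  0.89716868]] [0.03121053 0.01263913 0.00364235]
side rack 999 ((444.37506103515625, -278.2843017578125), (202.25271606445312, 249.2725372314453), 74.810791015625) 0.10428975188913789
```

View pics/c.png

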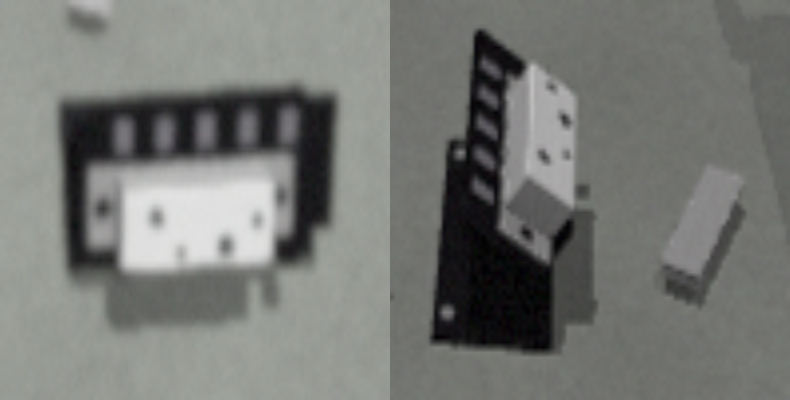

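Crops: the anode (bright top at ~(200,225) left crop) lies with its plate flat on the deck against the low, robot-side edge. The rack's yaw is near 0. A helper for planned rows comes next, then the approach.

```bash
cat >> h.py <<'E'
def frame(tilt,yaw):  # tool x along anode y (azimuth yaw+90deg), z down tilted
    return R.from_euler('z',yaw)*R.from_matrix(np.array([[0,np.cos(tilt),np.sin(tilt)],[1,0,0],[0,np.sin(tilt),-np.cos(tilt)]]))
def plan(pos,rot,n,op,start=None):
    o=ctrl.get_obs(); p0,r0=start or (o['tool_pos'],R.from_rotvec(o['tool_rot']))
    rel=(r0.inv()*rot).as_rotvec(); dp=(np.array(pos)-p0)/n
    print('turn/row deg',np.degrees(np.linalg.norm(rel))/n,'mm/row',np.linalg.norm(dp)*1e3)
    p,r=np.array(p0),r0
    rows=[]
    for i in range(n):
        tgt=p0+dp*(i+1); s=r.inv().apply(tgt-p)*100; w=np.round(rel/n,3); s=np.round(s,2)
        rows.append([*w.tolist(),*s.tolist(),op]); p=p+r.apply(s/100); r=r*R.from_rotvec(w)
    print(str(rows).replace(' ',''))
    return p,r
E
python3 - <<'E'
from h import *
plan([.405,-.295,.19],frame(np.radians(32),0),12,1)
# pan and scale refinement from both cams
for n in ('top','side'):
    W=np.load(f'pics/{n}0.npz')['W']; 
    th=np.radians(-16.2); q=(W[...,:2]-[.563,.294])@np.array([[np.cos(th),-np.sin(th)],[np.sin(th),np.cos(th)]])
    m=(np.abs(W[...,2]-.064)<.006)&(q[...,0]>-.03)&(q[...,0]<.11)&(np.abs(q[...,1])<.1)
    print(n,cv2.minAreaRect((W[m][:,:2]*1000).astype(np.float32)),np.median(W[m][:,2]))
    m=(np.abs(W[...,2]-.0)<.15)&(np.hypot(q[...,0]+.072,q[...,1]+.05)<.012); print('key z',np.median(W[m][:,2]))
E
```

```text
turn/row deg 6.565165234740536 mm/row 31.64550030424125
[[-0.04,0.029,-0.103,2.5,-1.86,0.52,1],[-0.04,0.029,-0.103,2.67,-1.62,0.53,1],[-0.04,0.029,-0.103,2.81,-1.35,0.55,1],[-0.04,0.029,-0.103,2.92,-1.09,0.58,1],[-0.04,0.029,-0.103,2.99,-0.8,0.63,1],[-0.04,0.029,-0.103,3.05,-0.52,0.69,1],[-0.04,0.029,-0.103,3.06,-0.23,0.76,1],[-0.04,0.029,-0.103,3.05,0.05,0.85,1],[-0.04,0.029,-0.103,3.0,0.32,0.95,1],[-0.04,0.029,-0.103,2.92,0.59,1.05,1],[-0.04,0.029,-0.103,2.82,0.85,1.16,1],[-0.04,0.029,-0.103,2.69,1.08,1.28,1]]
top ((602.8524169921875, 280.49114990234375), (173.4684600830078, 66.31314086914062), 73.73678588867188) 0.06381574951570752
key z 0.0668558341761431
side ((599.5250244140625, 284.35198974609375), (173.11123657226562, 66.88552856445312), 73.82598114013672) 0.062482868200982714
key z 0.0657014484098536
```

Call:
jog_arm(deltas=[[-0.04,0.029,-0.103,2.5,-1.86,0.52,1],[-0.04,0.029,-0.103,2.67,-1.62,0.53,1],[-0.04,0.029,-0.103,2.81,-1.35,0.55,1],[-0.04,0.029,-0.103,2.92,-1.09,0.58,1],[-0.04,0.029,-0.103,2.99,-0.8,0.63,1],[-0.04,0.029,-0.103,3.05,-0.52,0.69,1],[-0.04,0.029,-0.103,3.06,-0.23,0.76,1],[-0.04,0.029,-0.103,3.05,0.05,0.85,1],[-0.04,0.029,-0.103,3.0,0.32,0.95,1],[-0.04,0.029,-0.103,2.92,0.59,1.05,1],[-0.04,0.029,-0.103,2.82,0.85,1.16,1],[-0.04,0.029,-0.103,2.69,1.08,1.28,1]])

```text
t: 1.1
tool_pos: [0.4055, -0.294, 0.19]
tool_rot: [1.902, 1.907, 0.539]
contact_force: [-0.4, 0.4, 0.6]
opening: 0.0854
```

Run:
```python
from h import *
im,d,W,o=shot('wrist','w1'); print(o['t'],o['tool_pos'],R.from_rotvec(o['tool_rot']).as_matrix().round(3),o['q'].round(2))
for p in [(320,200),(320,150),(320,250),(250,200),(390,200)]: print(p,W[p[1],p[0]].round(3))
```

```text
1.1 [ 0.40554881 -0.29400229  0.18998698] [[-0.001  0.849  0.528]
 [ 1.     0.004 -0.004]
 [-0.006  0.528 -0.849]] [-1.01 -0.46  2.22  0.52  1.11 -1.19]
(320, 200) [ 0.456 -0.294  0.104]
(320, 150) [ 0.456 -0.253  0.104]
(320, 250) [ 0.457 -0.341  0.103]
(250, 200) [ 0.429 -0.319 -0.   ]
(390, 200) [ 0.646 -0.356  0.   ]
```

View pics/w1.png

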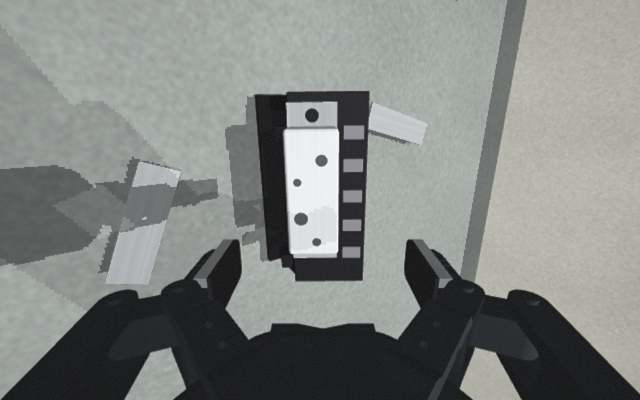

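The wrist view shows the block's bright top at columns 285–338, rows 128–258, centred between the jaws. I fit its plane and rectangle next.

Run:
```python
from h import *
z=np.load('pics/w1.npz'); W=z['W']; im=z['im']
r0=frame(np.radians(32),0).as_matrix()
box=np.zeros(W.shape[:2],bool); box[90:285,260:345]=1
T=W@r0   # coords in nominal tool axes: x=along Y, y=upslope, z=down normal
t0=T[200,315]; print('nominal top z',t0)
m=box&(np.abs(T[...,2]-t0[2])<.006)
P=W[m]; c=P.mean(0); n=np.linalg.svd(P-c,full_matrices=False)[2][2]; n*=np.sign(n[2]); print('normal',n,'tilt',np.degrees(np.arccos(n[2])))
rr=cv2.minAreaRect((T[m][:,:2]*1000).astype(np.float32)); print('block top',rr,T[m][:,2].mean())
ctr=r0@np.array([rr[0][0]/1e3,rr[0][1]/1e3,T[m][:,2].mean()]); print('top ctr',ctr,'center',ctr-n*.017)
m=box&(np.abs(T[...,2]-t0[2]-.030)<.004)&(im.min(-1)>100); print('plate end n',m.sum(),T[m].min(0),T[m].max(0))
m=box&(np.abs(T[...,2]-t0[2]-.034)<.003)&(im.max(-1)<60); print('deck',m.sum(),T[m].min(0),T[m].max(0))
o=ctrl.get_obs(); print('tcp',o['tool_pos']@r0)
```

```text
nominal top z [-0.29418571  0.43770573  0.15338323]
normal [-0.52819112 -0.00727557  0.84909434] tilt 31.886698639642475
block top ((-290.57318115234375, 435.0373229980469), (44.13449478149414, 109.1173095703125), 89.2568588256836) 0.15429699471640224
top ctr [ 0.45069752 -0.29057318  0.09968339] center [ 0.45967677 -0.2904495   0.08524878]
plate end n 1319 [-0.36608191  0.41212323  0.17940285] [-0.21512213  0.46523141  0.18736014]
deck 2355 [-0.39572434  0.40408332  0.18441657] [-0.20768421  0.46693527  0.19036058]
tcp [-0.2898256   0.44378816  0.05641888]
```

Run:
```python
from h import *
z=np.load('pics/w1.npz'); W=z['W']; o=ctrl.get_obs()
L=(W-o['tool_pos'])@R.from_rotvec(o['tool_rot']).as_matrix()
m=(np.abs(L[...,0])<.03)&(np.abs(L[...,1])>.038)&(np.abs(L[...,1])<.07)&(L[...,2]<.04)&(L[...,2]>-.05)
for s in (1,-1):
    q=L[m&(np.sign(L[...,1])==s)]; print(len(q),q.min(0).round(4),q.max(0).round(4),np.percentile(q[:,2],[50,90,99]).round(4))
print(L[245,235].round(4),L[245,412].round(4))
```

```text
6813 [-0.0173  0.038  -0.05  ] [0.0104 0.07   0.0076] [-0.0432 -0.0091  0.0039]
6857 [-0.0167 -0.07   -0.05  ] [ 0.0109 -0.038   0.0073] [-0.0433 -0.0093  0.0039]
[ 0.0039 -0.0429  0.0016] [ 0.006   0.0428 -0.003 ]
```

Call:
jog_arm(deltas=[[0,0,-0.009,-0.05,-0.9,0,1],[0,0,0,0,0,3.0,1],[0,0,0,0,0,3.0,1],[0,0,0,0,0,3.0,1],[0,0,0,0,0,1.3,1],[0,0,0,0,0,0.5,1],[0,0,0,0,0,0,1]], grip_force=50)

```text
t: 1.73
tool_pos: [0.454, -0.2957, 0.0923]
tool_rot: [1.901, 1.914, 0.536]
contact_force: [-0.1, -0.3, -0.2]
opening: 0.0855
```

Call:
jog_arm(deltas=[[0,0,0,0,0,0,0.3],[0,0,0,0,0,0,0.3],[0,0,0,0,0,0,0.3],[0,0,0,0,0,0,0.3],[0,0,0,0,0,0,0.3],[0,0,0,0,0,0,0.3],[0,0,0,0,0,0,0.3],[0,0,0,0,0,0,0.3]], grip_force=50)

```text
t: 2.4
tool_pos: [0.4543, -0.2976, 0.0957]
tool_rot: [1.897, 1.911, 0.533]
contact_force: [-5.7, 1.3, 4.5]
opening: 0.0434
```

Call:
jog_arm(deltas=[[0,0,0,0,0,-0.4,0.3],[0,0,0,0,0,-1,0.3],[0,0,0,0,0,-2,0.3],[0,0,0,0,0,-3,0.3],[0,0,0,0,0,-3,0.3],[0,0,0,0,0,-2,0.3],[0,0,0,0,0,0,0.3]], grip_force=70)

```text
t: 2.98
tool_pos: [0.3937, -0.2978, 0.1951]
tool_rot: [1.894, 1.907, 0.53]
contact_force: [-0.6, -0.9, -3.6]
opening: 0.043
```

```bash
cat > hand.py <<'E'
from h import *
import sys
im,d,W,o=shot('wrist',sys.argv[1]); M=R.from_rotvec(o['tool_rot']).as_matrix()
print(o['t'],o['tool_pos'],M.round(4),o['opening'],o['contact_force'].round(1))
L=(W-o['tool_pos'])@M; np.savez('pics/L.npz',L=L,im=im)
E
python3 hand.py w2
python3 - <<'E'
import numpy as np
z=np.load('pics/L.npz');L=z['L']
for v in range(60,320,20): print(v,[tuple((L[v,u]*1000).round(0)) for u in (290,320,350)])
E
```

```text
2.9833 [ 0.39372939 -0.29775537  0.19512266] [[-0.0022  0.8487  0.5289]
 [ 0.9999  0.0101 -0.012 ]
 [-0.0155  0.5289 -0.8486]] 0.04298022477925802 [-0.6 -0.9 -3.6]
60 [(np.float64(124.0), np.float64(-35.0), np.float64(207.0)), (np.float64(127.0), np.float64(-3.0), np.float64(227.0)), (np.float64(130.0), np.float64(33.0), np.float64(249.0))]
80 [(np.float64(103.0), np.float64(-36.0), np.float64(206.0)), (np.float64(105.0), np.float64(-3.0), np.float64(227.0)), (np.float64(108.0), np.float64(34.0), np.float64(251.0))]
100 [(np.float64(77.0), np.float64(-17.0), np.float64(24.0)), (np.float64(77.0), np.float64(-2.0), np.float64(23.0)), (np.float64(77.0), np.float64(13.0), np.float64(23.0))]
120 [(np.float64(67.0), np.float64(-17.0), np.float64(25.0)), (np.float64(67.0), np.float64(-2.0), np.float64(23.0)), (np.float64(67.0), np.float64(13.0), np.float64(23.0))]
140 [(np.float64(60.0), np.float64(-14.0), np.float64(-6.0)), (np.float64(60.0), np.float64(-2.0), np.float64(-5.0)), (np.float64(60.0), np.float64(11.0), np.float64(-7.0))]
160 [(np.float64(52.0), np.float64(-14.0), np.float64(-5
[... 635 characters left out ...]
0))]
240 [(np.float64(16.0), np.float64(-15.0), np.float64(-6.0)), (np.float64(15.0), np.float64(-2.0), np.float64(-6.0)), (np.float64(15.0), np.float64(12.0), np.float64(-5.0))]
260 [(np.float64(5.0), np.float64(-16.0), np.float64(-6.0)), (np.float64(5.0), np.float64(-2.0), np.float64(-5.0)), (np.float64(5.0), np.float64(12.0), np.float64(-5.0))]
280 [(np.float64(-5.0), np.float64(-16.0), np.float64(-6.0)), (np.float64(-6.0), np.float64(-2.0), np.float64(-5.0)), (np.float64(-6.0), np.float64(13.0), np.float64(-4.0))]
300 [(np.float64(-17.0), np.float64(-16.0), np.float64(-5.0)), (np.float64(-17.0), np.float64(-2.0), np.float64(-5.0)), (np.float64(-17.0), np.float64(13.0), np.float64(-4.0))]
```

View pics/w2.png

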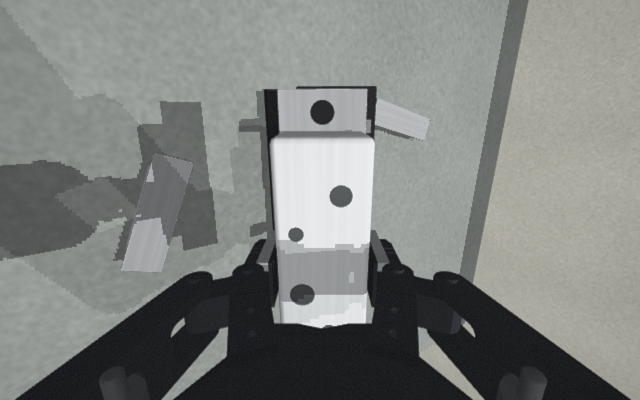

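Grasp succeeded: the plate's far end is at row ~90 and the block's end at ~136, so the anode's centre is ~7 mm along tool +x from the TCP. Precise in-hand fit and transfer plan next.

```bash
cat > fit.py <<'E'
from h import *
z=np.load('pics/L.npz');L=z['L'];im=z['im'].astype(int)
b=(np.abs(L[...,1])<.03)&(L[...,0]>.025)&(L[...,0]<.09)&(im.min(-1)>90)
for nm,lo,hi,e in (('block',-.012,0,.055),('plate',.017,.031,.075)):
    m=b&(L[...,2]>lo)&(L[...,2]<hi); P=L[m]
    A=np.c_[P[:,:2],np.ones(len(P))]; k=np.linalg.lstsq(A,P[:,2],rcond=None)[0]
    xs=np.linspace(.03,.055,8) if nm=='block' else np.linspace(.066,.078,5)
    e1=[(x,*np.percentile(P[np.abs(P[:,0]-x)<.002][:,1],[0.5,99.5])) for x in xs]; e1=np.array(e1)
    mid=np.polyfit(e1[:,0],e1[:,1:].mean(1),1); print(nm,len(P),'z=',k.round(4),'y width',(e1[:,2]-e1[:,1]).mean().round(4),'mid y fit',mid.round(4),'xmax',np.percentile(P[np.abs(P[:,1])<.015][:,0],99.5).round(4),'-> cx',(np.percentile(P[np.abs(P[:,1])<.015][:,0],99.5)-e).round(4))
E
python3 fit.py
python3 - <<'E'
from h import *
s=plan([.50,-.03,.215],frame(np.radians(16),np.radians(-8)),9,.3)
u=np.array([np.cos(np.radians(73.8)),np.sin(np.radians(73.8)),0])
plan(np.array([.601,.2825,.20])-.007*u,frame(0,np.radians(-16.2)),10,.3,s)
E
```

```text
block 8237 z= [ 0.0023 -0.0037 -0.0059] y width 0.043 mid y fit [-0.0068 -0.0004] xmax 0.0614 -> cx 0.0064
plate 3366 z= [-0.0025 -0.0007  0.0237] y width 0.0434 mid y fit [ 0.0022 -0.001 ] xmax 0.0817 -> cx 0.0067
turn/row deg 1.9852134350293755 mm/row 32.02543294706528
[[0.031,-0.005,0.015,2.96,1.16,0.38,0.3],[0.031,-0.005,0.015,2.98,1.12,0.34,0.3],[0.031,-0.005,0.015,3.0,1.09,0.28,0.3],[0.031,-0.005,0.015,3.01,1.06,0.24,0.3],[0.031,-0.005,0.015,3.04,1.01,0.19,0.3],[0.031,-0.005,0.015,3.04,0.97,0.14,0.3],[0.031,-0.005,0.015,3.07,0.94,0.1,0.3],[0.031,-0.005,0.015,3.07,0.88,0.05,0.3],[0.031,-0.005,0.015,3.09,0.85,0.02,0.3]]
turn/row deg 1.788654824768582 mm/row 32.17788403964206
[[0.028,-0.002,0.014,3.17,0.49,0.3,0.3],[0.028,-0.002,0.014,3.17,0.46,0.28,0.3],[0.028,-0.002,0.014,3.18,0.42,0.26,0.3],[0.028,-0.002,0.014,3.18,0.39,0.24,0.3],[0.028,-0.002,0.014,3.19,0.34,0.22,0.3],[0.028,-0.002,0.014,3.2,0.31,0.21,0.3],[0.028,-0.002,0.014,3.2,0.27,0.2,0.3],[0.028,-0.002,0.014,3.21,0.23,0.18,0.3],[0.028,-0.002,0.014,3.2,0.19,0.17,0.3],[0.028,-0.002,0.014,3.21,0.15,0.16,0.3]]
```

Call:
jog_arm(deltas=[[0.031,-0.005,0.015,2.96,1.16,0.38,0.3],[0.031,-0.005,0.015,2.98,1.12,0.34,0.3],[0.031,-0.005,0.015,3.0,1.09,0.28,0.3],[0.031,-0.005,0.015,3.01,1.06,0.24,0.3],[0.031,-0.005,0.015,3.04,1.01,0.19,0.3],[0.031,-0.005,0.015,3.04,0.97,0.14,0.3],[0.031,-0.005,0.015,3.07,0.94,0.1,0.3],[0.031,-0.005,0.015,3.07,0.88,0.05,0.3],[0.031,-0.005,0.015,3.09,0.85,0.02,0.3]])

```text
t: 3.78
tool_pos: [0.4993, -0.0263, 0.2113]
tool_rot: [2.209, 1.924, 0.266]
contact_force: [0.4, -1.2, -3.6]
opening: 0.0429
```

Call:
jog_arm(deltas=[[0.028,-0.002,0.014,3.17,0.49,0.3,0.3],[0.028,-0.002,0.014,3.17,0.46,0.28,0.3],[0.028,-0.002,0.014,3.18,0.42,0.26,0.3],[0.028,-0.002,0.014,3.18,0.39,0.24,0.3],[0.028,-0.002,0.014,3.19,0.34,0.22,0.3],[0.028,-0.002,0.014,3.2,0.31,0.21,0.3],[0.028,-0.002,0.014,3.2,0.27,0.2,0.3],[0.028,-0.002,0.014,3.21,0.23,0.18,0.3],[0.028,-0.002,0.014,3.2,0.19,0.17,0.3],[0.028,-0.002,0.014,3.21,0.15,0.16,0.3],[0,0,0,0,0,0,0.3],[0,0,0,0,0,0,0.3]])

```text
t: 4.78
tool_pos: [0.5975, 0.2785, 0.196]
tool_rot: [-2.498, -1.89, 0.01]
contact_force: [-0.7, -0.8, -4.4]
opening: 0.0429
```

```bash
python3 hand.py w3; python3 fit.py
python3 - <<'E'
from h import *
W=np.load('pics/w3.npz')['W']; m=(np.abs(W[...,2]-.064)<.006)&(np.hypot(W[...,0]-.601,W[...,1]-.2825)<.12)
print('pan seen',m.sum(),cv2.minAreaRect((W[m][:,:2]*1000).astype(np.float32)),np.median(W[m][:,2]))
E
```

```text
4.7833 [0.59753408 0.27845802 0.19603603] [[ 2.719e-01  9.623e-01 -1.010e-02]
 [ 9.623e-01 -2.719e-01  3.100e-03]
 [ 2.000e-04 -1.050e-02 -9.999e-01]] 0.042860078617016656 [-0.7 -0.8 -4.4]
block 8538 z= [ 0.0025 -0.0057 -0.0056] y width 0.0431 mid y fit [-0.009   0.0002] xmax 0.0614 -> cx 0.0064
plate 3390 z= [ 0.0012 -0.0013  0.0237] y width 0.0434 mid y fit [-0.0007 -0.0002] xmax 0.0816 -> cx 0.0066
pan seen 557 ((558.9107055664062, 323.3775634765625), (200.24639892578125, 48.737213134765625), 31.149986267089844) 0.06514909320420784
```

View pics/w3.png

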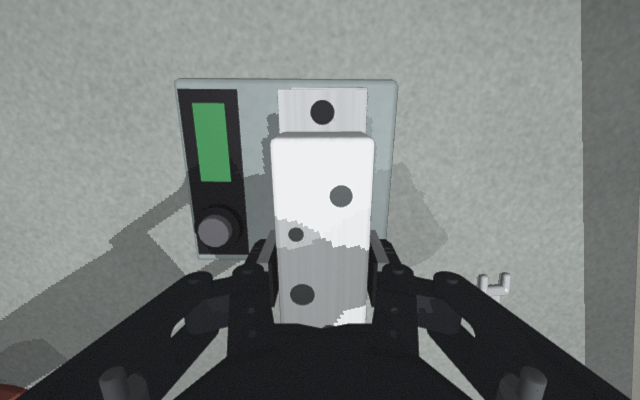

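The scale lies below: key at (215,230), housing spanning columns ~178–397 with its far edge at row 80. The anode hides the pan. I check the scale pose from this view, using the key and the housing edges.

Run:
```python
from h import *
z=np.load('pics/w3.npz'); W=z['W']; th=np.radians(-16.2); c,s=np.cos(th),np.sin(th)
q=(W[...,:2]-[.562,.294])@np.array([[c,-s],[s,c]])
m=(W[...,2]>.04)&(W[...,2]<.05); m[:75]=0
P=q[m]; print('housing z',np.median(W[m][:,2]),'own x',np.percentile(P[:,0],[.3,99.7]),'y max',np.percentile(P[:,1],99.7))
for x in (-.08,-.02,.09): print('ymax at',x,np.percentile(P[np.abs(P[:,0]-x)<.01][:,1],99))
for y in (-.03,0,.03,.07):
    k=P[np.abs(P[:,1]-y)<.01][:,0]; print('x edges at',y,k.min(),k.max())
m=(W[...,2]>.058)&(W[...,2]<.075)&(np.hypot(q[...,0]+.072,q[...,1]+.05)<.03)
print('key n',m.sum(),'own',np.median(q[m],0),'world',np.median(W[m],0),'circle',cv2.minEnclosingCircle((W[m][:,:2]*1000).astype(np.float32)))
o=ctrl.get_obs(); M=R.from_rotvec(o['tool_rot']).as_matrix(); print('anode ctr',o['tool_pos']+M@[.0065,0,.0285])
```

```text
housing z 0.04451991747898447 own x [-0.10130299  0.10496159] y max 0.09387202877803881
ymax at -0.08 0.09261132530379014
ymax at -0.02 0.0929531577373134
ymax at 0.09 0.09281784636033324
x edges at -0.03 -0.10206684791742471 0.10577444407627544
x edges at 0 -0.10212998781683724 0.10588724939258054
x edges at 0.03 -0.10182584063456086 0.10591591184960421
x edges at 0.07 -0.10178257575199412 0.10608118761108962
key n 816 own [-0.06858851 -0.04774327] world [0.48279411 0.267324   0.06584961] circle ((480.9676513671875, 265.9962158203125), 15.973220825195312)
anode ctr [0.59894492 0.28370118 0.1682668 ]
```

Call:
jog_arm(deltas=[[-0.0105,0,0,-0.15,0.36,1.0,0.3],[0,0,0,0,0,2.0,0.3],[0,0,0,0,0,2.0,0.3],[0,0,0,0,0,2.0,0.3],[0,0,0,0,0,1.5,0.3],[0,0,0,0,0,0.8,0.3],[0,0,0,0,0,0.3,0.3],[0,0,0,0,0,0,0.3],[0,0,0,0,0,0,0.3]])

```text
t: 5.58
tool_pos: [0.6029, 0.2748, 0.1054]
tool_rot: [2.506, 1.89, 0.012]
contact_force: [-0.8, -0.7, -4.4]
opening: 0.0429
```

```bash
python3 hand.py w4
python3 - <<'E'
from h import *
o=ctrl.get_obs(); M=R.from_rotvec(o['tool_rot']).as_matrix(); print('anode ctr',o['tool_pos']+M@[.0065,0,.0283])
im,d,W,_=shot('side','s4')
cv2.imwrite('pics/s4c.png',cv2.resize(cv2.imread('pics/s4.png')[240:400,200:400],(750,600),interpolation=cv2.INTER_CUBIC))
E
```

```text
5.5833 [0.6028964  0.27478808 0.10540919] [[ 0.2748  0.9615  0.0075]
 [ 0.9615 -0.2748  0.0024]
 [ 0.0044  0.0066 -1.    ]] 0.04288444298478962 [-0.8 -0.7 -4.4]
anode ctr [0.60519429 0.28132131 0.07765813]
```

View pics/s4c.png

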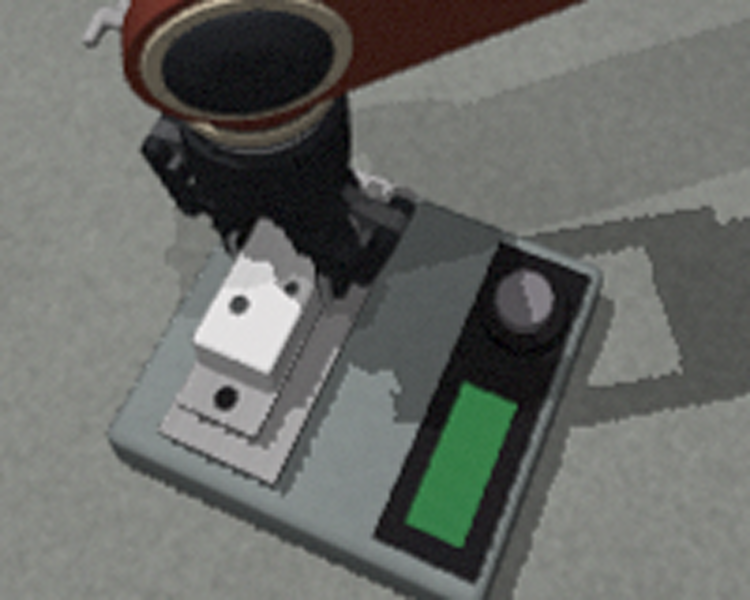

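The side view shows the anode just above the pan and aligned with it. It sits slightly toward the far side (+own x), which agrees with the pose, about 3 mm. I correct this and lower.

Call:
jog_arm(deltas=[[0.005,-0.003,0,-0.08,-0.3,0,0.3],[0,0,0,0,0,0.5,0.3],[0,0,0,0,0,0.4,0.3],[0,0,0,0,0,0,0.3],[0,0,0,0,0,0,0.3]])

```text
t: 6.1
tool_pos: [0.5985, 0.2747, 0.0944]
tool_rot: [-2.507, -1.892, 0.002]
contact_force: [-0.1, -0.3, -4.5]
opening: 0.0429
```

Call:
jog_arm(deltas=[[0,0,0,0,0,0.2,0.3],[0,0,0,0,0,0,0.3],[0,0,0,0,0,0,0.3]])

```text
t: 6.35
tool_pos: [0.5993, 0.2748, 0.0934]
tool_rot: [-2.508, -1.892, -0.001]
contact_force: [-0.4, 0.6, -3.4]
opening: 0.0426
```

Call:
jog_arm(deltas=[[0,0,0,0,0,0.1,0.3],[0,0,0,0,0,0,0.3],[0,0,0,0,0,0,0.3]])

```text
t: 6.6
tool_pos: [0.5993, 0.2749, 0.093]
tool_rot: [-2.508, -1.892, -0.001]
contact_force: [-1.6, 0.2, 0.3]
opening: 0.0431
```

Run:
```python
from h import *
o=ctrl.get_obs(); M=R.from_rotvec(o['tool_rot']).as_matrix(); print(M.round(4),o['wrist_torque'].round(2),o['contact_force'])
```

```text
[[ 2.746e-01  9.616e-01  5.000e-04]
 [ 9.616e-01 -2.746e-01  5.000e-04]
 [ 6.000e-04  3.000e-04 -1.000e+00]] [-0.27  0.42 -0.08] [-1.61225364  0.19263057  0.3209605 ]
```

Call:
jog_arm(deltas=[[0,0,0,0,0,0,0.52],[0,0,0,0,0,0,0.58],[0,0,0,0,0,0,0.65],[0,0,0,0,0,0,0.8],[0,0,0,0,0,0,0.9],[0,0,0,0,0,0,0.9],[0,0,0,0,0,0,0.9]])

```text
t: 7.18
tool_pos: [0.5991, 0.2748, 0.0923]
tool_rot: [-2.508, -1.892, -0.001]
contact_force: [0.8, 0.5, 0.4]
opening: 0.0766
```

Call:
jog_arm(deltas=[[0,0,0,0,0,-0.5,0.9],[0,0,0,0,0,-2,0.9],[0,0,0,0,0,-3,0.9],[0,0,0,0,0,-3,0.9],[0,0,0,0,0,-3,0.9],[0,0,0,0,0,-2,0.9],[0,0,0,0,0,0,0.9]])

```text
t: 7.77
tool_pos: [0.6018, 0.2757, 0.2349]
tool_rot: [2.505, 1.89, 0.017]
contact_force: [0.2, -0.7, 0.8]
opening: 0.0767
```

Run:
```python
from h import *
im,d,W,o=shot('wrist','w5')
u=(.2746,.9616)
for nm,lo,hi in (('block',.090,.106),('plate+pan',.055,.075)):
    m=(W[...,2]>lo)&(W[...,2]<hi)&(np.hypot(W[...,0]-.602,W[...,1]-.2813)<.105)&(im.min(-1)>80)
    print(nm,m.sum(),cv2.minAreaRect((W[m][:,:2]*1000).astype(np.float32)),np.median(W[m][:,2]))
th=np.radians(-16.2); c,s=np.cos(th),np.sin(th); q=(W[...,:2]-[.562,.294])@np.array([[c,-s],[s,c]])
m=(W[...,2]>.058)&(W[...,2]<.075)&(np.hypot(q[...,0]+.072,q[...,1]+.05)<.03); print('key',m.sum(),cv2.minEnclosingCircle((W[m][:,:2]*1000).astype(np.float32)),np.median(W[m][:,2]))
print(o['tool_pos'],o['contact_force'])
```

```text
block 4939 ((601.2598876953125, 281.41888427734375), (109.09909057617188, 44.08605194091797), 74.25934600830078) 0.09708183364701833
plate+pan 4531 ((601.7774658203125, 282.23822021484375), (172.27552795410156, 66.16407012939453), 73.71646118164062) 0.06346645190246802
key 648 ((481.0204162597656, 262.6183166503906), 19.005443572998047) 0.06585153245306939
[0.60180925 0.27572622 0.23486141] [ 0.15230935 -0.69963998  0.75955874]
```

View pics/w5.png

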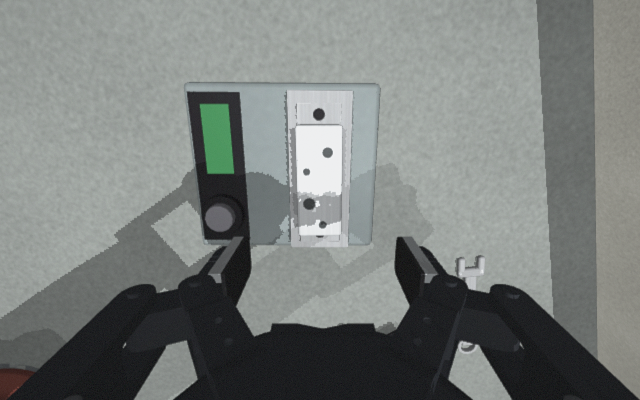

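The anode lies centred on the pan: block centre (601.3,281.4) mm vs pan (601.8,282.2), yaw difference 0.5°. The key is at (220,215) in the picture. Now move over the key with the fingers closing.

Run:
```python
from h import *
plan([.481,.266,.14],frame(0,np.radians(-16.2)),7,0)
```

```text
turn/row deg 0.07106355907241192 mm/row 21.575975678020193
[[0.001,-0.001,0.001,-0.6,-1.62,1.3,0],[0.001,-0.001,0.001,-0.61,-1.61,1.29,0],[0.001,-0.001,0.001,-0.6,-1.61,1.31,0],[0.001,-0.001,0.001,-0.61,-1.61,1.3,0],[0.001,-0.001,0.001,-0.6,-1.61,1.3,0],[0.001,-0.001,0.001,-0.61,-1.61,1.31,0],[0.001,-0.001,0.001,-0.6,-1.6,1.31,0]]
```

Call:
jog_arm(deltas=[[0.001,-0.001,0.001,-0.6,-1.6,1.3,0],[0.001,-0.001,0.001,-0.6,-1.6,1.3,0],[0.001,-0.001,0.001,-0.6,-1.6,1.3,0],[0.001,-0.001,0.001,-0.6,-1.6,1.3,0],[0.001,-0.001,0.001,-0.6,-1.6,1.3,0],[0.001,-0.001,0.001,-0.6,-1.6,1.3,0],[0.001,-0.001,0.001,-0.6,-1.6,1.3,0],[0,0,0,0,0,0,0],[0,0,0,0,0,0,0],[0,0,0,0,0,0,0]])

```text
t: 8.65
tool_pos: [0.48, 0.2654, 0.1367]
tool_rot: [-2.513, -1.882, 0.014]
contact_force: [-0.0, 0.7, -0.1]
opening: 0.0001
```

Run:
```python
from h import *
o=ctrl.get_obs(); M=R.from_rotvec(o['tool_rot']).as_matrix(); print(M.round(4)); print('delta to key above (cm, tool)',M.T@(np.array([.481,.266,.10])-o['tool_pos'])*100, o['opening'])
```

```text
[[ 0.2813  0.9596 -0.0082]
 [ 0.9596 -0.2813 -0.0045]
 [-0.0066 -0.0066 -1.    ]]
delta to key above (cm, tool) [0.11178793 0.09973849 3.67160981] 6.162383310632712e-05
```

Call:
jog_arm(deltas=[[0,0,0,0.1,0.1,1.5,0],[0,0,0,0,0,2.0,0],[0,0,0,0,0,0.7,0],[0,0,0,0,0,0,0],[0,0,0,0,0,0,0]])

```text
t: 9.07
tool_pos: [0.481, 0.2659, 0.095]
tool_rot: [-2.514, -1.882, 0.015]
contact_force: [1.1, 0.3, 0.5]
opening: -0.0001
```

Call:
jog_arm(deltas=[[0,0,0,0,0,0.4,0],[0,0,0,0,0,0.3,0],[0,0,0,0,0,0.2,0],[0,0,0,0,0,0,0],[0,0,0,0,0,0,0]])

```text
t: 9.48
tool_pos: [0.4812, 0.2661, 0.0868]
tool_rot: [-2.514, -1.883, 0.011]
contact_force: [1.2, 0.5, 3.1]
opening: 0.0002
```

Call:
jog_arm(deltas=[[0,0,0,0,0,0.2,0],[0,0,0,0,0,0.2,0],[0,0,0,0,0,0.1,0],[0,0,0,0,0,0,0],[0,0,0,0,0,0,0]])

```text
t: 9.9
tool_pos: [0.4813, 0.2662, 0.0829]
tool_rot: [-2.514, -1.883, 0.012]
contact_force: [-1.9, -2.4, 11.7]
opening: -0.0001
```

Call:
jog_arm(deltas=[[0,0,0,0,0,0.15,0],[0,0,0,0,0,0,0],[0,0,0,0,0,0,0],[0,0,0,0,0,0,0]])

```text
t: 10.23
tool_pos: [0.4814, 0.2662, 0.0828]
tool_rot: [-2.514, -1.883, 0.013]
contact_force: [-5.5, -3.3, 19.6]
opening: -0.0004
```

The key is at its stop: 20 N with no further travel. Release, back up, and check.

Call:
jog_arm(deltas=[[0,0,0,0,0,-0.3,0],[0,0,0,0,0,-0.5,0],[0,0,0,0,0,-1.5,0],[0,0,0,0,0,-3,0],[0,0,0,0,0,-3,0],[0,0,0,0,0,-3,0],[0,0,0,0,0,-3,0],[0,0,0,0,0,-1,0],[0,0,0,0,0,0,0],[0,0,0,0,0,0,0]])

```text
t: 11.07
tool_pos: [0.4809, 0.2663, 0.2309]
tool_rot: [-2.513, -1.882, 0.018]
contact_force: [-0.7, -0.3, -0.8]
opening: 0.0002
```

Run:
```python
from h import *
im,d,W,o=shot('wrist','w6'); shot('side','s6')
for nm,lo,hi in (('block',.090,.106),('plate+pan',.055,.075)):
    m=(W[...,2]>lo)&(W[...,2]<hi)&(np.hypot(W[...,0]-.602,W[...,1]-.2813)<.105)&(im.min(-1)>80)
    print(nm,m.sum(),cv2.minAreaRect((W[m][:,:2]*1000).astype(np.float32)),np.median(W[m][:,2]))
S=np.load('pics/s6.npz')['W']; th=np.radians(-16.2); c,s=np.cos(th),np.sin(th)
for A in (np.load('pics/side0.npz')['W'],S): print('key z side',np.nanmedian(A[np.hypot(A[...,0]-.481,A[...,1]-.266)<.01][:,2]))
print(o['t'],o['tool_pos'],o['contact_force'])
```

```text
block 6290 ((600.8789672851562, 281.5711669921875), (109.77468872070312, 44.34177780151367), 74.51722717285156) 0.0971718622115081
plate+pan 5226 ((601.6201171875, 282.6724548339844), (171.64366149902344, 66.78895568847656), 73.80660247802734) 0.0637172961639483
key z side 0.06570806001447206
key z side 0.5238869251719037
11.0667 [0.48094833 0.26626219 0.23090839] [-0.66814004 -0.30815465 -0.84824065]
```

View pics/s6.png

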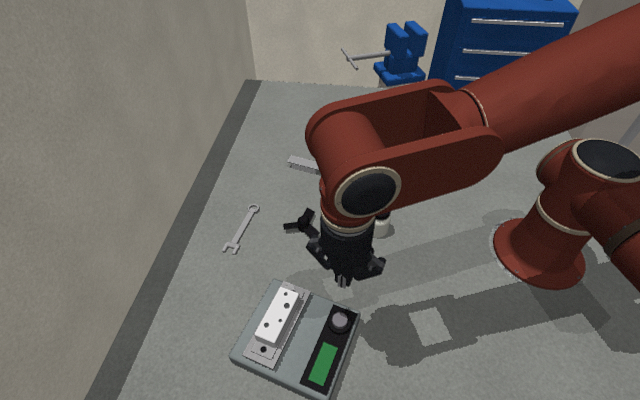

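The side view shows the anode flat and centred on the pan (275,322), the key up (341,320), the gripper clear, and the wrench in place; the propeller and jar are partly hidden by the arm. Handing in.

```bash
python3 -c "
from station import ctrl
print(ctrl.finish_job())"
```

```text
the job is handed in; nothing more can be done
None
```

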